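Lock a gas purifier cartridge into its bayonet holder

ROBOT

A 7-joint arm with a two-finger parallel gripper is mounted at the origin on the work surface. World frame = base frame: x ahead of the robot, y to its left, z up, the work surface at z = 0. Lengths are in m, angles in rad, forces in N, time in s.
With the tool pointing down it reaches from about 0.4 to 0.75 m from the base axis. Payload 19.5 kg.
Tool frame: the origin (TCP) lies at the very end of the fingers, on their centre line; the grasp point (between the pads) lies 19 mm behind it; z points along the fingers, y is the line along which they close (so a half turn about z gives the same grasp; the last joint's range is limited). The gripper opens to 85 mm and grips with 20 to 120 N. Pads are 22 mm wide; open, the fingers measure 114 mm over their backs; the gripper's body (76 mm by 85 mm) begins 54 mm behind the grasp point. The pads swing forward as they close: fully open they stand 13 mm farther back than shut.
Start: joints at [-1.202, 0.707, -0.028, 1.485, 0.022, 0.951, -0.075], TCP at [0.23, 0.527, 0.231] pointing down, gripper open.
Joint ranges: [-2.71, 2.71], [-0.32, 2.16], [-1.57, 1.52], [0, 2.45], [-1.46, 4.6], [0, 2.02], [-2.83, 2.83]. Speed limits (rad/s): [1.89, 1.89, 2.57, 2.57, 3.01, 3.01, 3.01].

INTERFACE

Orientations are given as a 3x3 rotation matrix whose columns are the frame's x, y, z axes.
In Python, from station import bot, eyes, finder gives the robot as it stands.
- The arm moves only by the shell command python3 -m inch 'ROWS' [FORCE]. ROWS is text: rows parted by semicolons, each of 7 numbers parted by spaces: the shift along the tool's x, y, z in mm, then the turn, a rotation vector about the tool's x, y, z in units of 5 degrees (1.0 is 5 degrees), then the gripper command: -1 is shut, 1 is fully open, values between are in proportion. A call has exactly 10 rows; each row shifts and turns the commanded pose from where the row before left it, along the tool's axes as they then stand; what a row does not reach is not made up. A row lasts 1/10 s, in which the tool goes at most 50 mm and 8.59 degrees, less where a joint would pass 70% of its speed; a pose out of reach is approached as far as the arm can. A call with a gripper value outside its range is refused whole. The fingers move at their own pace and stop on an object; FORCE is the grip in N (left out, the last holds). Time passes only in rows, so rows that do not move let the fingers close, or fill a call up. It gives the time, the measured TCP pose, the force, the opening and the grip force at its end, in the units of the state.
- bot.read_state(): the state, without advancing time (a new reading comes with each control period).
- eyes.get_image(name): name is "side" or "top" or "wrist"; returns the picture (480x640x3 uint8, blue, green, red); there is no depth.
- eyes.get_calibration(name): a dict with "intrinsics" (3x3 intrinsics, pixels), "R" (3x3) and "t" (3): a world point X has camera coordinates R X + t; the wrist camera has in their place "tool_from_camera" (4x4, takes a point from camera to tool coordinates, whose origin is the TCP and whose axes are the flange's). Camera axes: x right, y down, z forward; pixel columns grow to the right and rows downward; lengths in m; the calibration is good to about 2 mm. A picture is of the moment at which its call begins: read the wrist's pose just before it. get_calibration takes no time and is no camera call.
- bot.sign_off(): hands the job in; it is judged then, once.
Trained networks look in the newest picture that a camera, given by its name, has taken for a name from the list of things; names that differ only in an ending like _2 or _b are one class to them, and where a whole thing is asked for, a point or a joint stands for the part that bears it (a point fixed in the world has none). Each returns a list of dicts, best first, with "p" (0 to 1); they miss things now and then, are a little off and sometimes report something else, mostly with a low value. They report only what shows in the picture. A call takes as long as a camera call. They do not tell look-alikes from the thing itself.
- finder.search_frame(camera, name): "location" ([column, row] as shares, 0 to 1, of the picture: columns of its width, rows of its height, amid what is visible of it).
The state is a dict: "time_s": time; "q": joint angles; "qd": joint speeds; "joint_efforts": joint torques, N m; "tcp_pos": TCP position; "ee_rot": TCP orientation; "force": force on the tool from outside, world axes, zero at the start; "torque": the same for the moment, N m; "gripper_width": opening from 0.0 (shut) to 1.0 (fully open); "grip_force": force on a finger pad.
Only numpy, scipy, OpenCV 4.12 (cv2) and the standard library are available. Lean on these libraries where they do the work, as an engineer would, in place of code of your own. Each camera call takes 0.05 s, during which the arm holds its last target. There are 200 camera calls.

TASK

Take the gas purifier cartridge with the blue grip out of the rack, lower it into the bayonet holder so that it hangs there by its two lugs, and twist it gently clockwise (seen from above) until both lugs drop fully into the locking notches under the red hooks; then let go. Never force it, and leave the other cartridges, the amber bottle and the glass cup where they stand.

Things in the scene. Friction and masses are not known exactly. Their poses are not given: they have to be found in the camera images.
- blue_cartridge: Cartridge 133 mm tall, about 0.2 to 0.3 kg, upright in a rack hole, bottom 10 mm above the bench. Aluminium body 32 mm dia. with blue band, 6 mm chamfer at the foot; a black neck 24 mm dia. above 78 mm; on top a blue bar grip 46 long, 18 thick, 28 mm high. Origin: centre of the bottom; z up; x along lugs and grip bar alike (a half turn makes no difference).
- blue_grip (a point): Point on the blue cartridge's axis at the height to grip, 122 mm above its bottom, in the blue bar (which spans 105 to 133 mm). Axes as the cartridge.
- blue_lugs (a point): Point on the blue cartridge's axis level with the underside of its steel cross-bar, 70 mm above its bottom. The cross-bar's ends are the two lugs: 68 mm tip to tip, 10 mm wide, 8 mm high. The fit bears 20 N of contact force at most. Axes as the cartridge.
- holder: Bayonet holder, fixed: grey base 130 x 130 x 8 mm, two legs, and on springs (firm to about 5 N, then 2.5 N/mm downward) a plate 100 x 114 mm with a 37 mm bore for the cartridge body; plate top 84.5 mm above the bench. Gates, tracks, hooks and walls stand on it 20 to 36 mm from the bore axis, up to 25 mm high. Origin: centre of the base's underside; z up; x through both gates.
- holder_gate (a point): Centre of the floor of the yellow gate on the holder's +x side, 28 mm from the bore axis, 92 mm above the bench; a like gate lies on the -x side. The lugs are lowered here. Just counter-clockwise (from above) a dark wall leaves a centred lug 3.5 mm of play; clockwise the lug slides on a level steel track at gate-floor height. Axes as the holder.
- holder_seat (a point): Point on the bore axis level with the notch floors, 86 mm up. The track ends under a red hook (underside 18 mm, top 24 mm above the notch floor) in a notch 13 mm wide, 6 mm deep, closed by an end wall. Hooks and notches are on a clamped ring (it stays put): both lie 40 to 82 degrees clockwise of the gates, different each time and not reported: feel for the drop.
- rack: Grey plastic rack 70 x 260 x 40 mm, fixed, with three holes 38 mm wide and 30 mm deep in a row along its y at -85, 0 and +85 mm. Origin: centre of the underside.
- yellow_cartridge: The same cartridge with a yellow grip, in another rack hole; to be left. Origin: centre of its bottom.
- green_cartridge: The same cartridge with a green grip, in another rack hole; to be left. Origin: centre of its bottom.
- amber_bottle: Amber reagent bottle 70 mm wide, 120 mm tall, standing beyond the gap between rack and holder; to be left. Origin: centre of its bottom.
- beaker: Glass cup 70 mm wide, 90 mm tall, standing before the gap between rack and holder; to be left. Origin: centre of its bottom.
There are look-alikes about, which are no part of the job. There is more than one size of the blue_cartridge; the job needs the larger. Leave any brown look-alike of the holder alone.

How it is judged:
By the outcome, as a careful person would: the job done as asked, in the order asked, and still so for the second after the job is handed in, with the robot touching nothing.
It also fails if it takes over 72 s, if anything falls off the work surface, if the arm or the gripper's body presses on something with over 40 N, if the wrist force passes 120 N, or if a joint passes its speed limit or range.

## Working session

There is one attempt and no reset: what is moved stays moved. The work goes in short steps, Python scripts to look and compute and a shell command to move; the robot and the scene stay as the last step left them, time stands still between calls to the robot, and variables do not carry over. Pictures are saved under pics/ and viewed, at most 10 in all, crops included, and the job is handed in when it is done.

```bash
ls; mkdir -p pics
cat > h.py <<'E'
import numpy as np, cv2
from station import bot, eyes, finder
def ray(cam,uv,st=None):
    c=eyes.get_calibration(cam); K=np.array(c["intrinsics"])
    d=np.linalg.inv(K)@[uv[0],uv[1],1]
    if cam=="wrist":
        T=np.array(c["tool_from_camera"]); R=np.array(st["ee_rot"])
        return np.array(st["tcp_pos"])+R@T[:3,3], R@T[:3,:3]@d
    R=np.array(c["R"]);t=np.array(c["t"])
    return -R.T@t, R.T@d
def atz(cam,uv,z,st=None):
    o,d=ray(cam,uv,st); return o+d*(z-o[2])/d[2]
E
python3 - <<'E'
from h import *
st=bot.read_state(); print({k:np.round(v,3) for k,v in st.items()})
H=dict(blue_cartridge=.08,blue_grip=.143,holder=.09,holder_gate=.092,rack=.04,yellow_cartridge=.08,green_cartridge=.08,amber_bottle=.06,beaker=.045)
for cam in("top","side"):
    im=eyes.get_image(cam); cv2.imwrite(f"pics/{cam}0.png",im)
    for n,z in H.items():
        for r in finder.search_frame(cam,n)[:4]:
            uv=np.array(r["location"])*[640,480]; print(cam,n,round(r["p"],2),uv.round(),atz(cam,uv,z).round(3))
E
```

```text
pics
{'time_s': np.float64(0.0), 'q': array([-1.202,  0.707, -0.028,  1.485,  0.022,  0.951, -0.076]), 'qd': array([-0.   , -0.001, -0.001, -0.001,  0.   ,  0.003,  0.   ]), 'joint_efforts': array([-1.0000e-03, -8.8321e+01,  1.2350e+00, -2.3616e+01,  1.7000e-02,
        7.0000e-03,  0.0000e+00]), 'tcp_pos': array([0.23 , 0.527, 0.231]), 'ee_rot': array([[-0.917,  0.399, -0.   ],
       [ 0.399,  0.917, -0.001],
       [-0.   , -0.001, -1.   ]]), 'force': array([-0.221, -0.064, -0.137]), 'torque': array([ 0.026, -0.047,  0.021]), 'grip_force': np.float64(0.0), 'gripper_width': np.float64(0.998)}
top blue_cartridge 0.77 [384. 246.] [ 0.568 -0.129  0.08 ]
top blue_cartridge 0.54 [393. 299.] [ 0.457 -0.146  0.08 ]
top blue_grip 0.76 [391. 295.] [ 0.466 -0.135  0.143]
top blue_grip 0.69 [385. 249.] [ 0.558 -0.124  0.143]
top holder 0.76 [182. 161.] [0.752 0.29  0.09 ]
top holder 0.68 [251. 264.] [0.534 0.147 0.09 ]
top holder_gate 0.98 [257. 262.] [0.537 0.134 0.092]
top holder_gate 0.92 [181. 159.] [0.754 0.291 0.092]
top holder_gate 0.71 [386. 248.] [ 0.563 -0.132  0.092]
top rack 0.87 
[... 445 characters left out ...]
ue_grip 0.64 [305. 337.] [ 0.442 -0.189  0.143]
side holder 0.62 [266. 230.] [0.515 0.106 0.09 ]
side holder 0.6 [314. 156.] [0.729 0.254 0.09 ]
side holder_gate 0.86 [315. 144.] [0.753 0.29  0.092]
side holder_gate 0.5 [365. 364.] [ 0.515 -0.267  0.092]
side holder_gate 0.38 [265. 221.] [0.525 0.129 0.092]
side rack 0.64 [268. 232.] [0.53  0.138 0.04 ]
side rack 0.61 [363. 361.] [ 0.533 -0.242  0.04 ]
side yellow_cartridge 0.83 [391. 371.] [ 0.552 -0.3    0.08 ]
side yellow_cartridge 0.44 [349. 298.] [ 0.573 -0.131  0.08 ]
side green_cartridge 0.76 [367. 332.] [ 0.56  -0.211  0.08 ]
side amber_bottle 0.56 [373. 242.] [ 0.708 -0.028  0.06 ]
side beaker 0.79 [264. 294.] [ 0.443 -0.01   0.045]
```

Run:
```python
import cv2
a=cv2.imread("pics/top0.png")[120:340,130:510]
cv2.imwrite("pics/topc.png",cv2.resize(a,None,fx=2.1,fy=2.1,interpolation=cv2.INTER_CUBIC))
```

```text
(no output)
```

View pics/topc.png

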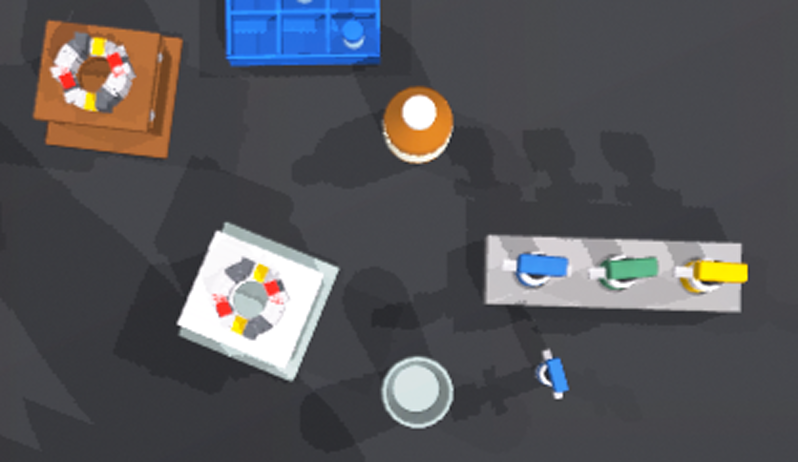

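View pics/side0.png

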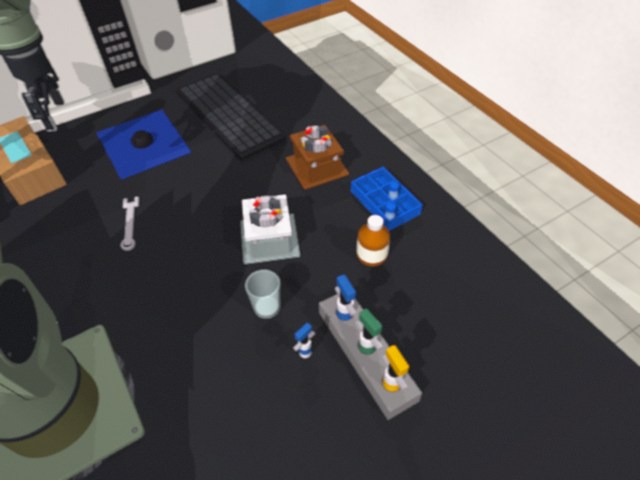

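The top view shows the large blue cartridge in the rack near pixel (388,247), with its bar along world y. The small blue look-alike stands alone at (393,298). The grey/white holder is at (251,263), with its gates at about -22°, and the brown decoy is at (181,160). The side view agrees. I'll move above the cartridge.

```bash
S='-27.6 -23.3 -3.5 0 0 0 1'; python3 -m inch '-27.6 -23.3 -3.5 0 0 0 1;-27.6 -23.3 -3.5 0 0 0 1;-27.6 -23.3 -3.5 0 0 0 1;-27.6 -23.3 -3.5 0 0 0 1;-27.6 -23.3 -3.5 0 0 0 1;-27.6 -23.3 -3.5 0 0 0 1;-27.6 -23.3 -3.5 0 0 0 1;-27.6 -23.3 -3.5 0 0 0 1;-27.6 -23.3 -3.5 0 0 0 1;-27.6 -23.3 -3.5 0 0 0 1' 40
python3 -m inch '-27.6 -23.3 -3.5 0 0 0 1;-27.6 -23.3 -3.5 0 0 0 1;-27.6 -23.3 -3.5 0 0 0 1;-27.6 -23.3 -3.5 0 0 0 1;-27.6 -23.3 -3.5 0 0 0 1;-27.6 -23.3 -3.5 0 0 0 1;-27.6 -23.3 -3.5 0 0 0 1;-27.6 -23.3 -3.5 0 0 0 1;-27.6 -23.3 -3.5 0 0 0 1;-27.6 -23.3 -3.5 0 0 0 1' 40
python3 -m inch '0 0 0 0 0 1.4 1;0 0 0 0 0 1.4 1;0 0 0 0 0 1.4 1;0 0 0 0 0 1.4 1;0 0 0 0 0 1.4 1;0 0 0 0 0 1.4 1;0 0 0 0 0 1.4 1;0 0 0 0 0 1.4 1;0 0 0 0 0 1.4 1;0 0 0 0 0 0.7 1'
python3 - <<'E'
from h import *
st=bot.read_state(); print(st["tcp_pos"],np.round(st["ee_rot"],3).tolist(),st["q"])
im=eyes.get_image("wrist"); cv2.imwrite("pics/w1.png",im)
for n,z in dict(blue_cartridge=.08,blue_grip=.143,green_cartridge=.08,yellow_cartridge=.08).items():
    for r in finder.search_frame("wrist",n)[:4]:
        uv=np.array(r["location"])*[640,480]; print(n,round(r["p"],2),uv.round(),atz("wrist",uv,z,st).round(3))
print(eyes.get_calibration("wrist"))
E
```

```text
time_s: 2.0
tcp_pos: [0.3901, 0.202, 0.2666]
ee_rot: [[-0.917, 0.399, 0.0], [0.399, 0.917, 0.0], [-0.0, 0.0, -1.0]]
force: [0.4, -0.1, -0.1]
gripper_width: 0.999
grip_force: 0.0
time_s: 3.0
tcp_pos: [0.55, -0.122, 0.3016]
ee_rot: [[-0.917, 0.399, 0.0], [0.399, 0.917, -0.0], [-0.0, 0.0, -1.0]]
force: [0.8, 0.3, 0.0]
gripper_width: 1.0
grip_force: 0.0
time_s: 4.0
tcp_pos: [0.5496, -0.1204, 0.3013]
ee_rot: [[0.005, 1.0, -0.0], [1.0, -0.005, -0.0], [-0.0, -0.0, -1.0]]
force: [-0.5, 0.3, -0.5]
gripper_width: 1.002
grip_force: 0.0
[ 0.54958516 -0.12043426  0.30133861] [[0.005, 1.0, -0.0], [1.0, -0.005, -0.0], [-0.0, -0.0, -1.0]] [ 0.03094067  0.62993445  0.25440942  1.41402218 -0.16541343  1.11852939
  0.305451  ]
blue_cartridge 0.74 [220. 222.] [ 0.464 -0.146  0.08 ]
blue_cartridge 0.57 [333. 210.] [ 0.564 -0.135  0.08 ]
blue_grip 0.74 [336. 213.] [ 0.564 -0.122  0.143]
blue_grip 0.57 [219. 222.] [ 0.478 -0.129  0.143]
green_cartridge 0.79 [324. 300.] [ 0.556 -0.223  0.08 ]
yellow_cartridge 0.81 [322. 385.] [ 0.555 -0.317  0.08 ]
{'intrinsics': array([[423.38116627,   0.        , 315.47862237],
       [  0.        , 423.38116627, 234.32295969],
       [  0.        ,   0.        ,   1.        ]]), 'tool_from_camera': array([[ 8.39105708e-04, -9.55739951e-01, -2.94211560e-01,
         7.47054767e-02],
       [ 9.99999290e-01,  1.05091683e-03, -5.61834116e-04,
        -6.25437454e-04],
       [ 8.46159191e-04, -2.94210879e-01,  9.55740154e-01,
        -1.42216915e-01],
       [ 0.00000000e+00,  0.00000000e+00,  0.00000000e+00,
         1.00000000e+00]])}
```

View pics/w1.png

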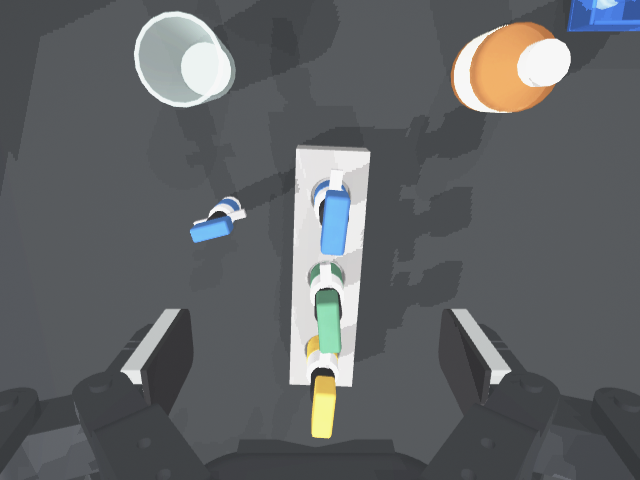

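The wrist view shows the large blue bar top at about (335,222), tilted slightly, and the small look-alike at (212,225). I'll measure the bar's centre and yaw from its top face.

```bash
cat >> h.py <<'E'
def bar(im,st,box,z,lo=(100,100,60),hi=(118,255,255)):
    x0,y0,x1,y1=box
    h=cv2.inRange(cv2.cvtColor(im,cv2.COLOR_BGR2HSV),lo,hi); m=np.zeros_like(h); m[y0:y1,x0:x1]=h[y0:y1,x0:x1]
    n,l,s,c=cv2.connectedComponentsWithStats(m); k=1+np.argmax(s[1:,4])
    ys,xs=np.where(l==k); P=np.array([atz("wrist",(u,v),z,st)[:2] for u,v in zip(xs,ys)])
    (c,wh,a)=cv2.minAreaRect((P*1e4).astype(np.float32)); b=cv2.boxPoints((c,wh,a))/1e4
    e=max((b[1]-b[0],b[2]-b[1]),key=np.linalg.norm); yaw=np.degrees(np.arctan2(e[1],e[0]))%180
    return np.array(c)/1e4,np.array(wh)/1e4,yaw,len(xs)
E
python3 - <<'E'
from h import *
im=cv2.imread("pics/w1.png");st=bot.read_state()
hsv=cv2.cvtColor(im,cv2.COLOR_BGR2HSV); print(hsv[200,338],hsv[225,335],hsv[245,332],hsv[220,345],hsv[230,322])
for lo in((100,100,60),(100,100,180),(100,100,210)): print(bar(im,st,(305,165,370,265),.143,lo))
E
```

```text
[104 134 245] [103 133 246] [103 131 246] [106 140 242] [108 149 207]
(array([ 0.5630022, -0.1275667]), array([0.05317259, 0.01862313]), np.float32(84.875015), 1576)Traceback (most recent call last):
  File "<stdin>", line 4, in <module>
  File "h.py", line 17, in bar
    ys,xs=np.where(l==k); P=np.array([atz("wrist",(u,v),z,st)[:2] for u,v in zip(xs,ys)])
                                      ~~~^^^^^^^^^^^^^^^^^^^^
  File "h.py", line 12, in atz
    o,d=ray(cam,uv,st); return o+d*(z-o[2])/d[2]
        ~~~^^^^^^^^^^^
  File "h.py", line 4, in ray
    c=eyes.get_calibration(cam); K=np.array(c["intrinsics"])
ValueError: time passes only in moves, steps and waits
```

```bash
sed -i 's/^def ray/import functools\ncal=functools.cache(eyes.get_calibration)\ndef ray/; s/c=eyes.get_calibration(cam)/c=cal(cam)/' h.py
python3 - <<'E'
from h import *
im=cv2.imread("pics/w1.png");st=bot.read_state()
for lo in((100,100,60),(100,100,180),(100,100,225)): print(bar(im,st,(305,165,370,265),.143,lo))
for lo in((35,60,60),(35,60,140)): print('g',bar(im,st,(305,265,360,360),.143,lo,(95,255,255)))
E
```

```text
(array([ 0.5630022, -0.1275667]), array([0.05317259, 0.01862313]), np.float32(84.875015), 1576)
(array([ 0.56267476, -0.13064636]), array([0.04700946, 0.01827409]), np.float32(84.497696), 1437)
(array([ 0.56271924, -0.13212532]), array([0.04406931, 0.016442  ]), np.float32(84.549866), 1269)
g (array([ 0.55895879, -0.21081479]), array([0.0177051, 0.0559976]), np.float32(94.023895), 1370)
g (array([ 0.55906963, -0.21168447]), array([0.01746484, 0.05415377]), np.float32(93.607315), 1106)
```

```bash
python3 -m inch '-5.1 6.5 0 0 0 0.52 1;-5.1 6.5 0 0 0 0.52 1;0 0 18.8 0 0 0 1;0 0 18.8 0 0 0 1;0 0 18.8 0 0 0 1;0 0 18.8 0 0 0 1;0 0 18.8 0 0 0 1;0 0 18.8 0 0 0 1;0 0 18.8 0 0 0 1;0 0 18.8 0 0 0 1' 40
python3 -m inch '0 0 19 0 0 0 1;0 0 19 0 0 0 1;0 0 0 0 0 0 1;0 0 0 0 0 0 -0.3;0 0 0 0 0 0 -1;0 0 0 0 0 0 -1;0 0 0 0 0 0 -1;0 0 0 0 0 0 -1;0 0 0 0 0 0 -1;0 0 0 0 0 0 -1' 40
python3 - <<'E'
from h import *
cv2.imwrite("pics/w2.png",eyes.get_image("wrist"))
E
```

```text
time_s: 5.25
tcp_pos: [0.5623, -0.1311, 0.1502]
ee_rot: [[0.09, 0.996, 0.0], [0.996, -0.09, 0.0], [0.0, 0.0, -1.0]]
force: [-0.4, 0.3, 0.0]
gripper_width: 1.004
grip_force: 0.0
time_s: 6.25
tcp_pos: [0.5628, -0.1311, 0.1136]
ee_rot: [[0.091, 0.996, 0.001], [0.996, -0.091, -0.0], [-0.0, 0.001, -1.0]]
force: [0.5, -1.2, 5.9]
gripper_width: 0.239
grip_force: 38.9
```

View pics/w2.png

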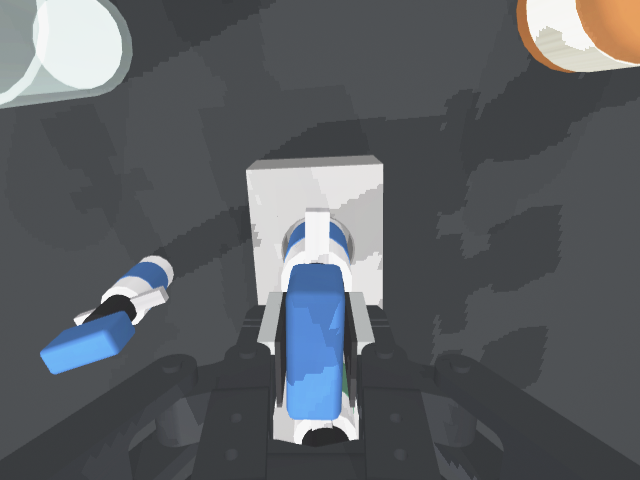

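Gripped: the opening of 20 mm matches the bar. Next I'll lift straight up and measure where the bar sits in the hand.

```bash
python3 -m inch '0 0 -5 0 0 0 -1;0 0 -10 0 0 0 -1;0 0 -16 0 0 0 -1;0 0 -18 0 0 0 -1;0 0 -18 0 0 0 -1;0 0 -18 0 0 0 -1;0 0 -18 0 0 0 -1;0 0 -18 0 0 0 -1;0 0 -14 0 0 0 -1;0 0 -5 0 0 0 -1' 60
python3 - <<'E'
from h import *
st=bot.read_state(); R=np.array(st["ee_rot"]);p=np.array(st["tcp_pos"]);print(p)
im=eyes.get_image("wrist"); cv2.imwrite("pics/w3.png",im)
for dz in (.030,.033):
  for lo in((100,100,60),(100,100,150),(100,100,225)):
    c,wh,yaw,n=bar(im,st,(250,240,380,440),p[2]+dz,lo); d=R.T@np.r_[c-p[:2],0]; print(dz,lo,(d*1e3).round(1),wh.round(4),yaw,n)
tx=np.degrees(np.arctan2(R[1,0],R[0,0]));print('toolx',tx)
E
```

```text
time_s: 7.3
tcp_pos: [0.5626, -0.1311, 0.2547]
ee_rot: [[0.091, 0.996, 0.002], [0.996, -0.091, -0.001], [-0.0, 0.002, -1.0]]
force: [0.5, -0.6, -2.8]
gripper_width: 0.217
grip_force: 58.8
[ 0.56257225 -0.13113771  0.25474747]
0.03 (100, 100, 60) [ 4.9 -1.1 -0. ] [0.0535 0.0174] 84.16115 8659
0.03 (100, 100, 150) [ 4.8 -1.1 -0. ] [0.0532 0.0172] 84.191055 8487
0.03 (100, 100, 225) [-8.9 -1.9 -0. ] [0.0256 0.0154] 83.67604 2210
0.033 (100, 100, 60) [ 6.8 -1.1 -0. ] [0.052 0.017] 84.16108 8659
0.033 (100, 100, 150) [ 6.6 -1.1 -0. ] [0.0518 0.0167] 84.19116 8487
0.033 (100, 100, 225) [-6.7 -1.8 -0. ] [0.0249 0.015 ] 83.67589 2210
toolx 84.76310869996993
```

View pics/w3.png

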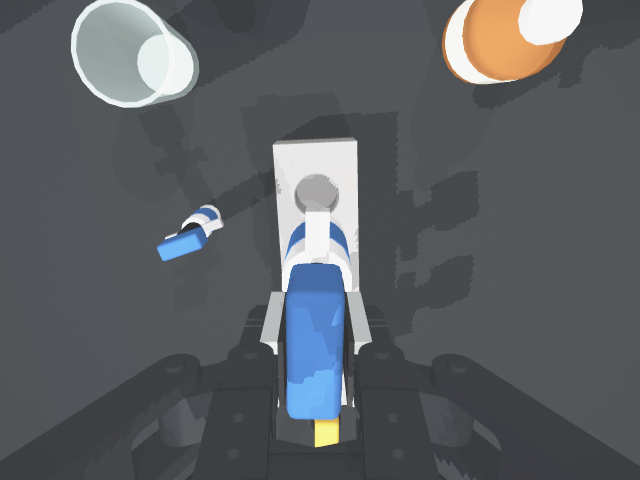

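Run:
```python
from h import *
st=bot.read_state();R=np.array(st["ee_rot"]);p=np.array(st["tcp_pos"])
im=cv2.imread("pics/w3.png");g=cv2.cvtColor(im,cv2.COLOR_BGR2HSV)
print([ (r,g[r,308].tolist()) for r in range(258,302,3)])
print([ (r,im[r,317].tolist()) for r in range(204,264,3)])
f=lambda uv,z:(R.T@(atz("wrist",uv,z,st)-p)*1e3).round(1)[:2]
for dz in(.026,.028,.030,.032): print(dz,f((315,292),p[2]+dz),f((315,419),p[2]+dz), f((286,292),p[2]+dz),f((344,292),p[2]+dz))
for dz in(-.027,-.025,-.023): print('lug',dz,f((306,212),p[2]+dz),f((329,212),p[2]+dz))
```

```text
[(258, [150, 1, 246]), (261, [150, 1, 246]), (264, [108, 146, 164]), (267, [108, 147, 165]), (270, [108, 147, 165]), (273, [108, 145, 165]), (276, [108, 147, 165]), (279, [108, 147, 165]), (282, [108, 147, 165]), (285, [108, 147, 165]), (288, [108, 146, 166]), (291, [108, 149, 180]), (294, [108, 148, 201]), (297, [108, 148, 208]), (300, [108, 150, 208])]
[(204, [176, 177, 178]), (207, [177, 177, 178]), (210, [178, 175, 177]), (213, [245, 244, 245]), (216, [245, 244, 245]), (219, [245, 244, 245]), (222, [245, 244, 245]), (225, [245, 244, 245]), (228, [245, 244, 245]), (231, [245, 244, 245]), (234, [245, 244, 245]), (237, [245, 244, 245]), (240, [245, 244, 245]), (243, [245, 244, 245]), (246, [245, 244, 245]), (249, [245, 244, 245]), (252, [245, 244, 245]), (255, [245, 244, 245]), (258, [220, 217, 219]), (261, [215, 213, 214])]
0.026 [20.8 -0.8] [-25.3  -0.8] [20.8 -9.5] [20.8  7.9]
0.028 [21.7 -0.8] [-23.5  -0.8] [21.7 -9.3] [21.7  7.8]
0.03 [22.6 -0.8] [-21.8  -0.8] [22.6 -9.2] [22.6  7.6]
0.032 [23.6 -0.8] [-20.1  -0.8] [23.6 -9. ] [23.6  7.5]
lug -0.027 [32.2 -4.6] [32.2  4.9]
lug -0.025 [32.7 -4.6] [32.7  4.8]
lug -0.023 [33.2 -4.5] [33.2  4.7]
```

```bash
python3 -m inch '12 1.6 0 0 0 0 -1;24 3.3 0 0 0 0 -1;28 3.8 0 0 0 0 -1;28 3.8 0 0 0 0 -1;28 3.8 0 0 0 0 -1;28 3.8 0 0 0 0 -1;28 3.8 0 0 0 0 -1;28 3.8 0 0 0 0 -1;24 3.3 0 0 0 0 -1;12 1.6 0 0 0 0 -1'
python3 -m inch '0 0 0 0 0 -1.4 -1;0 0 0 0 0 -1.5 -1;0 0 0 0 0 -1.5 -1;0 0 0 0 0 -1.5 -1;0 0 0 0 0 -1.5 -1;0 0 0 0 0 -1.5 -1;0 0 0 0 0 -1.5 -1;0 0 0 0 0 -1.5 -1;0 0 0 0 0 -1.5 -1;0 0 0 0 0 -1.1 -1'
python3 - <<'E'
from h import *
st=bot.read_state(); print(st["tcp_pos"],np.round(st["ee_rot"],3).tolist(),st["q"].round(2) if hasattr(st["q"],"round") else st["q"])
im=eyes.get_image("wrist"); cv2.imwrite("pics/w4.png",im)
for n,z in dict(holder=.09,holder_gate=.092,holder_seat=.086).items():
    for r in finder.search_frame("wrist",n)[:4]:
        uv=np.array(r["location"])*[640,480]; print(n,round(r["p"],2),uv.round(),atz("wrist",uv,z,st).round(3))
E
```

```text
time_s: 8.35
tcp_pos: [0.6164, 0.1082, 0.2518]
ee_rot: [[0.089, 0.996, -0.002], [0.996, -0.089, 0.001], [0.001, -0.002, -1.0]]
force: [-0.4, -0.5, -2.1]
gripper_width: 0.215
grip_force: 58.8
time_s: 9.35
tcp_pos: [0.6164, 0.1048, 0.2524]
ee_rot: [[-0.924, 0.382, -0.001], [0.382, 0.924, -0.0], [0.001, -0.001, -1.0]]
force: [-0.5, -1.1, -1.9]
gripper_width: 0.218
grip_force: 58.8
[0.61644475 0.10475351 0.25237358] [[-0.924, 0.382, -0.001], [0.382, 0.924, -0.0], [0.001, -0.001, -1.0]] [-0.19  0.77 -0.06  1.24  0.05  1.13  0.92]
holder 0.83 [335.  81.] [0.537 0.151 0.09 ]
holder 0.68 [572. 258.] [0.725 0.271 0.09 ]
holder_gate 0.86 [337.  54.] [0.522 0.158 0.092]
holder_gate 0.77 [590. 279.] [0.746 0.279 0.092]
holder_seat 0.73 [591. 280.] [0.751 0.283 0.086]
holder_seat 0.61 [343.  50.] [0.521 0.163 0.086]
```

View pics/w4.png

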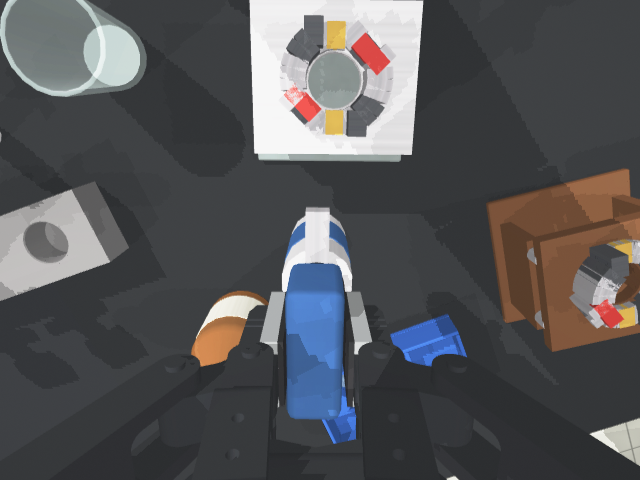

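The wrist view shows the holder at the top: bore near (334,81), yellow gates at about (336,34) and (335,122), and red hooks clockwise of each gate. The brown decoy is at the right. I'll fit the bore and gates precisely.

Run:
```python
from h import *
st=bot.read_state();R=np.array(st["ee_rot"]);p=np.array(st["tcp_pos"])
im=cv2.imread("pics/w4.png"); 
hsv=cv2.cvtColor(im,cv2.COLOR_BGR2HSV)
m=cv2.inRange(hsv,(18,90,90),(35,255,255)); m[:,:270]=0;m[:,410:]=0;m[150:]=0
n,l,s,c=cv2.connectedComponentsWithStats(m)
g=[]
for k in range(1,n):
    if s[k,4]>60: P=atz("wrist",c[k],.092,st); g.append(P); print('gate',s[k],c[k].round(1),P.round(4))
d=g[0]-g[1]; print('mid',(g[0]+g[1])/2,'len',np.linalg.norm(d),'yaw',np.degrees(np.arctan2(d[1],d[0])))
# bore: flood fill of grey-green disc
q=im.copy(); mk=np.zeros((482,642),np.uint8); cv2.floodFill(q,mk,(334,85),0,(4,)*3,(4,)*3,4|cv2.FLOODFILL_MASK_ONLY|(255<<8))
b=mk[1:-1,1:-1]; ys,xs=np.where(b); print('bore px',len(xs),xs.min(),xs.max(),ys.min(),ys.max())
cs,_=cv2.findContours(b,0,1); ct=max(cs,key=cv2.contourArea)[:,0]
for z in(.0845,.092):
    P=np.array([atz("wrist",u,z,st)[:2] for u in ct]); o,r=cv2.minEnclosingCircle((P*1e4).astype(np.float32)); print(z,np.array(o)/1e4,r/1e4)
a=cv2.resize(im[0:165,240:430],None,fx=3.6,fy=3.6,interpolation=cv2.INTER_CUBIC); cv2.imwrite("pics/w4c.png",a)
print('toolx',np.degrees(np.arctan2(R[1,0],R[0,0])))
```

```text
gate [327  21  19  29 514] [335.6  34.5] [0.5115 0.1627 0.092 ]
gate [325 110  18  25 435] [333.8 122.1] [0.5624 0.1407 0.092 ]
mid [0.53696545 0.15167691 0.092     ] len 0.05541685673742595 yaw 156.6194008636019
bore px 1623 308 358 52 99
0.0845 [0.53673818 0.15149153] 0.017832911682128905
0.092 [0.53698428 0.15106362] 0.017401953125
toolx 157.0684512204061
```

View pics/w4c.png

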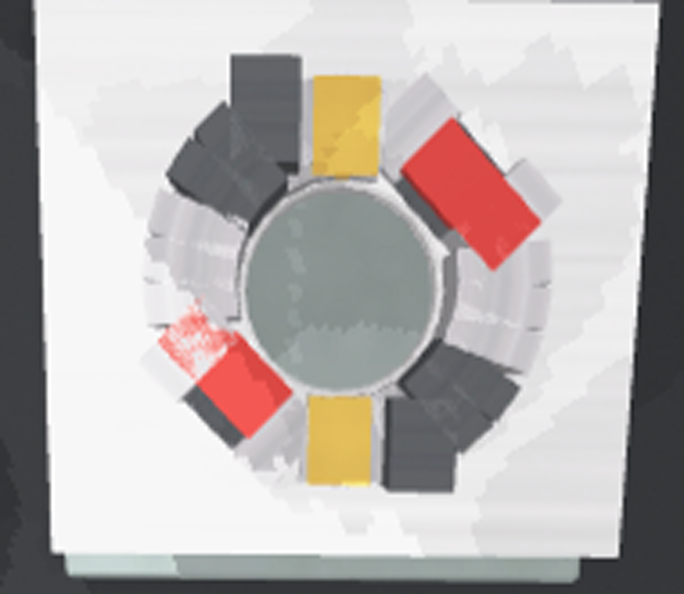

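```bash
python3 -m inch '4 0.6 0 0 0 0 -1;10 1.4 0 0 0 0 -1;13 1.8 0 0 0 0 -1;13 1.8 0 0 0 0 -1;13 1.8 0 0 0 0 -1;13 1.8 0 0 0 0 -1;13 1.8 0 0 0 0 -1;9 1.3 0 0 0 0 -1;4.3 0.6 0 0 0 0 -1;0 0 0 0 0 0 -1'
python3 -m inch '0 0 0 0 0 0 -1;0 0 4 0 0 0 -1;0 0 7 0 0 0 -1;0 0 8 0 0 0 -1;0 0 8 0 0 0 -1;0 0 8 0 0 0 -1;0 0 7 0 0 0 -1;0 0 6 0 0 0 -1;0 0 4 0 0 0 -1;0 0 0 0 0 0 -1'
python3 - <<'E'
from h import *
st=bot.read_state(); R=np.array(st["ee_rot"]);print(st["tcp_pos"],np.degrees(np.arctan2(R[1,0],R[0,0])),st["force"],st["torque"],R[2])
im=eyes.get_image("wrist"); cv2.imwrite("pics/w5.png",im)
E
```

```text
time_s: 10.55
tcp_pos: [0.5364, 0.1528, 0.253]
ee_rot: [[-0.922, 0.387, 0.0], [0.387, 0.922, -0.0], [-0.0, -0.0, -1.0]]
force: [0.1, 0.2, -2.6]
gripper_width: 0.219
grip_force: 58.8
time_s: 11.55
tcp_pos: [0.5364, 0.1525, 0.2004]
ee_rot: [[-0.922, 0.387, -0.001], [0.387, 0.922, -0.0], [0.0, -0.0, -1.0]]
force: [0.2, 0.0, -1.9]
gripper_width: 0.217
grip_force: 58.8
[0.53644918 0.15249749 0.20044889] 157.261301607706 [ 0.22368908  0.0133511  -1.88176047] [-0.05404775  0.00275918  0.04569614] [ 4.21088373e-04 -4.90646006e-04 -9.99999791e-01]
```

View pics/w5.png

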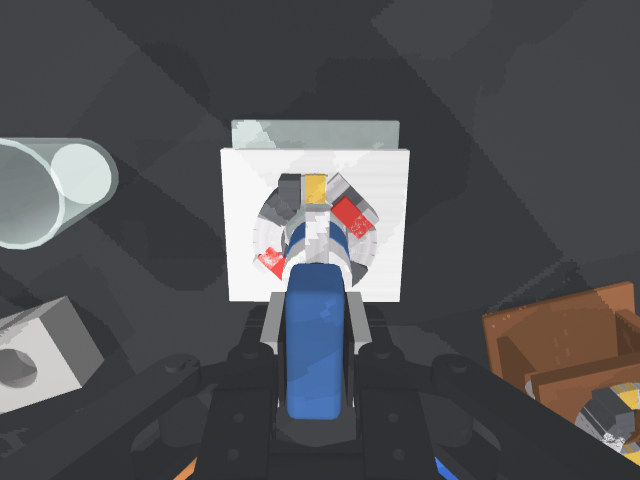

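The lug (column 317) lines up with the yellow gate (column 315), and the bore lies under the body. I'll lower it gently.

```bash
python3 -m inch '0 0 3 0 0 0 -1;0 0 4 0 0 0 -1;0 0 4 0 0 0 -1;0 0 4 0 0 0 -1;0 0 4 0 0 0 -1;0 0 4 0 0 0 -1;0 0 4 0 0 0 -1;0 0 4 0 0 0 -1;0 0 4 0 0 0 -1;0 0 0 0 0 0 -1'
python3 -m inch '0 0 4 0 0 0 -1;0 0 4 0 0 0 -1;0 0 4 0 0 0 -1;0 0 4 0 0 0 -1;0 0 4 0 0 0 -1;0 0 4 0 0 0 -1;0 0 3 0 0 0 -1;0 0 3 0 0 0 -1;0 0 2 0 0 0 -1;0 0 0 0 0 0 -1'
```

```text
time_s: 12.6
tcp_pos: [0.5364, 0.1525, 0.1654]
ee_rot: [[-0.922, 0.386, -0.001], [0.386, 0.922, -0.0], [0.001, -0.001, -1.0]]
force: [0.1, 0.4, -1.8]
gripper_width: 0.216
grip_force: 58.8
time_s: 13.6
tcp_pos: [0.5365, 0.1525, 0.1337]
ee_rot: [[-0.922, 0.386, -0.0], [0.386, 0.922, -0.0], [0.0, -0.0, -1.0]]
force: [-0.1, 0.8, -2.5]
gripper_width: 0.215
grip_force: 58.8
```

```bash
python3 -m inch '0 0 1 0 0 0 -1;0 0 1 0 0 0 -1;0 0 1 0 0 0 -1;0 0 1 0 0 0 -1;0 0 1 0 0 0 -1;0 0 1 0 0 0 -1;0 0 0 0 0 0 -1;0 0 0 0 0 0 -1;0 0 0 0 0 0 -1;0 0 0 0 0 0 -1'
python3 -m inch '0 0 0.5 0 0 0 -1;0 0 0.5 0 0 0 -1;0 0 0 0 0 0 -1;0 0 0.5 0 0 0 -1;0 0 0 0 0 0 -1;0 0 0.5 0 0 0 -1;0 0 0 0 0 0 -1;0 0 0 0 0 0 -1;0 0 0 0 0 0 -1;0 0 0 0 0 0 -1'
```

```text
time_s: 14.6
tcp_pos: [0.5366, 0.1526, 0.1279]
ee_rot: [[-0.922, 0.387, 0.0], [0.387, 0.922, -0.0], [-0.0, -0.0, -1.0]]
force: [-0.4, 0.8, -2.3]
gripper_width: 0.218
grip_force: 58.8
time_s: 15.6
tcp_pos: [0.5366, 0.1525, 0.126]
ee_rot: [[-0.922, 0.387, 0.0], [0.387, 0.922, -0.0], [-0.0, -0.0, -1.0]]
force: [-0.4, 0.7, 3.1]
gripper_width: 0.213
grip_force: 60.0
```

Contact at gate-floor height, as expected (TCP 0.126, a light press of about 5 N). Now I'll twist clockwise, starting with 30°.

```bash
python3 -m inch '0 0 0 0 0 0.3 -1;0 0 0 0 0 0.6 -1;0 0 0 0 0 0.7 -1;0 0 0 0 0 0.7 -1;0 0 0 0 0 0.7 -1;0 0 0 0 0 0.7 -1;0 0 0 0 0 0.7 -1;0 0 0 0 0 0.7 -1;0 0 0 0 0 0.6 -1;0 0 0 0 0 0.3 -1'
cat > s.py <<'E'
from h import *
s=bot.read_state();R=np.array(s["ee_rot"])
print("t%.2f yaw %.2f z %.4f"%(s["time_s"],np.degrees(np.arctan2(R[1,0],R[0,0])),s["tcp_pos"][2]),np.round(s["tcp_pos"][:2],4),np.round(s["force"],1),np.round(s["torque"],2))
E
python3 s.py
```

```text
time_s: 16.6
tcp_pos: [0.5366, 0.1526, 0.1258]
ee_rot: [[-0.603, 0.798, 0.0], [0.798, 0.603, -0.0], [-0.0, -0.0, -1.0]]
force: [-0.4, 0.8, 0.1]
gripper_width: 0.22
grip_force: 59.2
t16.60 yaw 127.11 z 0.1258 [0.5366 0.1526] [-0.4  0.8  0.1] [ 0.03 -0.01 -0.06]
```

```bash
python3 -m inch '0 0 0.4 0 0 0.2 -1;0 0 0 0 0 0.3 -1;0 0 0 0 0 0.3 -1;0 0 0 0 0 0.3 -1;0 0 0 0 0 0.3 -1;0 0 0 0 0 0.2 -1;0 0 0 0 0 0.2 -1;0 0 0 0 0 0 -1;0 0 0 0 0 0 -1;0 0 0 0 0 0 -1'; python3 s.py
```

```text
time_s: 17.6
tcp_pos: [0.5366, 0.1526, 0.1255]
ee_rot: [[-0.474, 0.881, 0.0], [0.881, 0.474, -0.0], [-0.0, 0.0, -1.0]]
force: [1.2, 0.7, 3.0]
gripper_width: 0.218
grip_force: 59.9
t17.60 yaw 118.27 z 0.1255 [0.5366 0.1526] [1.2 0.7 3. ] [ 0.15 -0.2  -0.03]
```

```bash
for i in 1; do python3 -m inch '0 0 0 0 0 0.1 -1;0 0 0 0 0 0.1 -1;0 0 0 0 0 0.1 -1;0 0 0 0 0 0.1 -1;0 0 0 0 0 0.1 -1;0 0 0 0 0 0.1 -1;0 0 0 0 0 0 -1;0 0 0 0 0 0 -1;0 0 0 0 0 0 -1;0 0 0 0 0 0 -1' >/dev/null; python3 s.py; done
```

```text
t18.60 yaw 115.26 z 0.1254 [0.5364 0.1525] [-0.5 -0.6 -1.8] [-0.   -0.02 -0.02]
```

```bash
python3 -m inch '0 0 0 0 0 0.1 -1;0 0 0 0 0 0.1 -1;0 0 0 0 0 0.1 -1;0 0 0 0 0 0.1 -1;0 0 0 0 0 0.1 -1;0 0 0 0 0 0 -1;0 0 0 0 0 0 -1;0 0 0 0 0 0 -1;0 0 0 0 0 0 -1;0 0 0 0 0 0 -1' >/dev/null; python3 s.py
```

```text
t19.60 yaw 112.76 z 0.1255 [0.5365 0.1526] [-0.5 -0.4 -2.2] [0.03 0.06 0.03]
```

Fz has fallen to the free weight, so the lugs may be over the notches. I'll lower gently to find out.

```bash
python3 -m inch '0 0 0.5 0 0 0 -1;0 0 0 0 0 0 -1;0 0 0.5 0 0 0 -1;0 0 0 0 0 0 -1;0 0 0.4 0 0 0 -1;0 0 0 0 0 0 -1;0 0 0 0 0 0 -1;0 0 0 0 0 0 -1;0 0 0 0 0 0 -1;0 0 0 0 0 0 -1' >/dev/null; python3 s.py
```

```text
t20.60 yaw 112.76 z 0.1241 [0.5366 0.1526] [-0.6 -1.1 -1.9] [-0.02 -0.01 -0.  ]
```

```bash
python3 -m inch '0 0 0.5 0 0 0 -1;0 0 0.5 0 0 0 -1;0 0 0.5 0 0 0 -1;0 0 0.5 0 0 0 -1;0 0 0.5 0 0 0 -1;0 0 0.3 0 0 0 -1;0 0 0 0 0 0 -1;0 0 0 0 0 0 -1;0 0 0 0 0 0 -1;0 0 0 0 0 0 -1' >/dev/null; python3 s.py
```

```text
t21.60 yaw 112.76 z 0.1213 [0.5365 0.1526] [ 0.2  0.1 -1.6] [-0.02  0.03  0.01]
```

```bash
python3 -m inch '0 0 0.3 0 0 0 -1;0 0 0 0 0 0 -1;0 0 0.3 0 0 0 -1;0 0 0 0 0 0 -1;0 0 0.3 0 0 0 -1;0 0 0 0 0 0 -1;0 0 0.2 0 0 0 -1;0 0 0 0 0 0 -1;0 0 0 0 0 0 -1;0 0 0 0 0 0 -1' >/dev/null; python3 s.py
```

```text
t22.60 yaw 112.76 z 0.1202 [0.5366 0.1525] [ 0.7  0.2 -2.8] [0.02 0.05 0.03]
```

```bash
python3 -m inch '0 0 0.3 0 0 0 -1;0 0 0 0 0 0 -1;0 0 0.3 0 0 0 -1;0 0 0 0 0 0 -1;0 0 0.2 0 0 0 -1;0 0 0 0 0 0 -1;0 0 0 0 0 0 -1;0 0 0 0 0 0 -1;0 0 0 0 0 0 -1;0 0 0 0 0 0 -1' >/dev/null; python3 s.py
```

```text
t23.60 yaw 112.76 z 0.1194 [0.5366 0.1526] [-0.8 -0.5  3.2] [-0.12  0.07  0.03]
```

Contact again 6 mm lower, with small side forces, so both lugs are in the notches. I'll ease the press, release and retreat.

```bash
python3 -m inch '0 0 -0.3 0 0 0 -1;0 0 0 0 0 0 -1;0 0 0 0 0 0 -0.5;0 0 0 0 0 0 -0.3;0 0 0 0 0 0 0;0 0 0 0 0 0 0.3;0 0 0 0 0 0 0.3;0 0 0 0 0 0 0.3;0 0 0 0 0 0 0.3;0 0 0 0 0 0 0.3' 20; python3 s.py
python3 -m inch '0 0 -3 0 0 0 0.3;0 0 -8 0 0 0 0.3;0 0 -14 0 0 0 0.3;0 0 -18 0 0 0 0.3;0 0 -18 0 0 0 0.3;0 0 -18 0 0 0 0.3;0 0 -18 0 0 0 0.3;0 0 -18 0 0 0 0.3;0 0 -12 0 0 0 0.3;0 0 -4 0 0 0 0.3'
python3 -m inch '-12 0 0 0 0 0 0.3;-24 0 0 0 0 0 0.3;-24 0 0 0 0 0 0.3;-12 0 0 0 0 0 0.3;0 0 0 0 0 0 0.3;0 0 0 0 0 0 0.3;0 0 0 0 0 0 0.3;0 0 0 0 0 0 0.3;0 0 0 0 0 0 0.3;0 0 0 0 0 0 0.3'
python3 - <<'E'
from h import *
im=eyes.get_image("wrist"); cv2.imwrite("pics/w6.png",im)
E
```

```text
time_s: 24.6
tcp_pos: [0.5366, 0.1525, 0.1197]
ee_rot: [[-0.387, 0.922, -0.0], [0.922, 0.387, -0.0], [-0.0, -0.0, -1.0]]
force: [0.1, -0.4, -0.4]
gripper_width: 0.651
grip_force: 0.0
t24.60 yaw 112.76 z 0.1197 [0.5366 0.1525] [ 0.1 -0.4 -0.4] [-0.08 -0.    0.02]
time_s: 25.6
tcp_pos: [0.5368, 0.1526, 0.2523]
ee_rot: [[-0.387, 0.922, 0.002], [0.922, 0.387, 0.001], [-0.0, 0.002, -1.0]]
force: [0.3, -0.2, 0.4]
gripper_width: 0.648
grip_force: 0.0
time_s: 26.6
tcp_pos: [0.5643, 0.0865, 0.2507]
ee_rot: [[-0.387, 0.922, -0.0], [0.922, 0.387, -0.0], [0.0, -0.0, -1.0]]
force: [-0.0, 0.2, -0.3]
gripper_width: 0.65
grip_force: 0.0
```

View pics/w6.png

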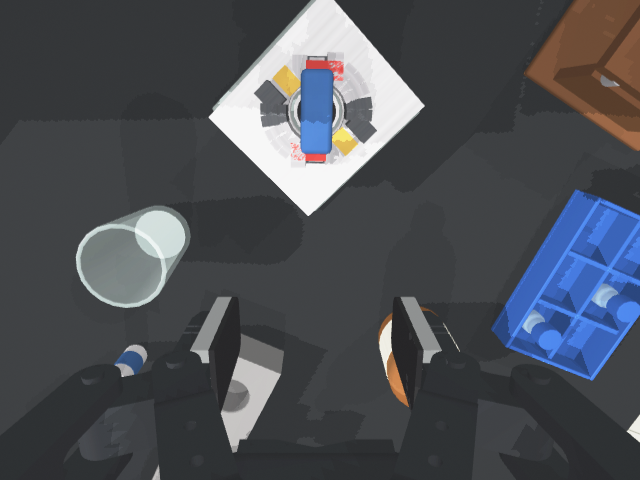

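The cartridge stands upright, its bar (317,110) in line with the red hooks at (325,68) and (315,155). The cup and bottle haven't moved.

```bash
python3 -c "from station import bot; print(bot.sign_off())"
```

```text
the job is handed in; nothing more can be done
None
```

The large blue cartridge now hangs in the grey holder, turned about 44° clockwise until both lugs dropped 6 mm into the notches under the red hooks; I let go, backed the arm clear and handed the job in at about 27 s.

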